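Carry the culture-tube rack from the slant stand to the incubator tray

TASK

The agar slants have set: lift the yellow culture-tube rack off the slant stand by its black bail handle and carry it over to the steel incubator tray, without setting it down anywhere else or knocking anything on the bench. The rack swings freely in its bail, so before lowering take the swing out and keep it hanging level and still a few centimetres above the middle of the tray for three seconds, holding it by the handle only. Then lower it gently, flat inside the tray rim, let go of the handle and move away.

Things in the scene. Friction and masses are not known exactly. Their poses are not given: they have to be found in the camera images.
- rack: Yellow loose tube rack, 250 (its x) x 100 (y) x 70 mm high, with 12 capped tubes fixed in it: blue caps at the +x end, red at -x; cap tops at 114 mm, none in the middle 130 mm of its length. About 0.6 kg with tubes (may differ by a third). Origin: centre of the underside, z up. At the start it lies aslant on the stand, blue end 0.22 rad up. In the tray either way round will do.
- bail (a joint): Angle of the bail in the rack, rad: 0 = square to the deck, positive leans the handle to the blue (+x) end. Turns freely between stops at +0.30 and -0.75 and falls to one when let go. At the start it leans on the +0.30 stop, so the handle stands 0.08 rad past vertical towards the blue end. The bail weighs 0.06 kg.
- bail_grip (a point): Centre of the bail's black handle, a bar 16 mm thick (along rack x when upright), 20 mm high and 80 mm long (along rack y), 105 mm from the pivot axis; 157 mm above the rack's underside when upright. Pinch it from above across the 16 mm. Axes of the bail: y along the bar, z away from the pivot.
- rack_pivot (a point): Middle of the bail's pivot axis (along rack y), 52 mm above the centre of the rack's underside; axes of the rack. The rack's mass centre lies 7 mm below it, its radius of gyration about the mass centre is 93 mm: it swings about this axis like a 1.23 m pendulum, period 2.2 s, and a swing takes over 30 s to die down by itself. Lifted off the stand aslant, it starts to swing.
- rack_blue_end (a point): Middle of the top edge of the rack's blue-cap end: 125 mm from the rack's centre along +x, 70 mm above the underside.
- rack_red_end (a point): Middle of the top edge of the rack's red-cap end: 125 mm from the rack's centre along -x, 70 mm above the underside.
- stand: Fixed slant stand of aluminium: base plate 280 (its x) x 150 x 6 mm, a 16 mm high lip at its -x end and a steel cross rod of 12 mm diameter, 2 mm to the +x side of its centre, top 35 mm above the bench. The rack leans on plate and rod, red end down at the lip. Origin: centre of the plate's underside.
- tray: Fixed stainless incubator tray, 278 (its x) x 128 x 18 mm outside, 270 x 120 mm inside (10 mm of play around the rack each way), rim 18 mm high, dark floor mat. Origin: centre of its underside, x along its length.
- tray_in (a point): Centre of the tray's inner floor, 5 mm above the bench; axes of the tray.
- amber_bottle: Amber glass jar with white cap, 68 mm across, 120 mm high, standing at the back. Leave alone. Origin: centre of its underside.
- tip_box: Clear and white pipette-tip box, 124 x 82 x 55 mm, at the back. Leave alone. Origin: centre of its underside.
- pipette: Black and white pipette lying on the bench between stand and tray, 260 mm long (its x), 28 mm high. Leave alone. Origin: on the bench under its thick handle part.
- beaker: Glass beaker, 76 mm across, 95 mm high, at the back. Leave alone. Origin: centre of its underside.
- pen_block: Blue block 100 x 60 x 45 mm with three marker pens standing in it, 130 mm high in all, at the back. Leave alone. Origin: centre of its underside.

How it is judged:
By the outcome, as a careful person would: the job done as asked, in the order asked, and still so for the second after the job is handed in, with the robot touching nothing.
It also fails if it takes over 48 s, if anything falls off the work surface, if the arm or the gripper's body presses on something with over 40 N, if the wrist force passes 120 N, or if a joint passes its speed limit or range.

ROBOT

A 6-joint arm with a two-finger parallel gripper is mounted at the origin on the work surface. World frame = base frame: x ahead of the robot, y to its left, z up, the work surface at z = 0. Lengths are in m, angles in rad, forces in N, time in s.
With the tool pointing down it reaches from about 0.35 to 0.775 m from the base axis. Payload 5.5 kg.
Tool frame: the origin (TCP) lies on the mounting face of the last link; the fingertips stand 173 mm ahead of it and the grasp point (between the pads) lies 155 mm ahead of it; z points along the fingers, y is the line along which they close (so a half turn about z gives the same grasp; the last joint's range is limited). The gripper opens to 85 mm and grips with 20 to 120 N. Pads are 22 mm wide; open, the fingers measure 114 mm over their backs; the gripper's body (76 mm by 85 mm) begins 54 mm behind the grasp point. The pads swing forward as they close: fully open they stand 13 mm farther back than shut.
Start: joints at [1.023, 0.313, 0.046, 1.304, 0, 1.431], TCP at [0.228, 0.528, 0.405] pointing down, gripper open.
Joint ranges: [-2.76, 2.76], [-0.86, 1.69], [-1.03, 1.26], [-2.2, 2.34], [-1.47, 1.5], [-3.14, 3.14]. Speed limits (rad/s): [2.57, 2.57, 3.14, 3.14, 3.14, 3.14].

INTERFACE

Orientations are given as a unit quaternion [x, y, z, w].
In Python, from cell import r gives the robot as it stands.
- The arm moves only by the shell command python3 -m jog 'ROWS' [OPENING]. ROWS is JSON, a list of rows, each a list of 6 numbers: the shift along the tool's x, y, z in mm, then the turn, a rotation vector about the tool's x, y, z in rad. A call has 1 to 12 rows; each row shifts and turns the commanded pose from where the row before left it, along the tool's axes as they then stand; what a row does not reach is not made up. A row lasts 1/10 s, in which the tool goes at most 50 mm and 8.59 degrees, less where a joint would pass 70% of its speed; a pose out of reach is approached as far as the arm can. A call with a gripper value outside its range is refused whole. OPENING is the closure, from 0 (fully open) to 1 (shut), set as the call begins (- or left out, the last holds). The fingers move at their own pace and stop on an object; the grip force is fixed at half the most. Time passes only in rows, so rows that do not move let the fingers close. It gives the time, the measured TCP pose, the force, the opening and the grip force at its end, in the units of the state.
- r.sense(): the state, without advancing time (a new reading comes with each control period).
- r.capture(name): name is "scene" or "top" or "wrist"; returns a dict with "frame" (400x640x3 uint8, red, green, blue), "fx", "fy", "cx", "cy" (pixels), "k1" (the pictures are not rectified: a ray, as slopes to the right and down, at radius r is drawn at 1 + k1 r^2 times it, then the intrinsics apply), "R" (3x3) and "t" (3): a world point X has camera coordinates R X + t. Camera axes: x right, y down, z forward; pixel columns grow to the right and rows downward; lengths in m; the calibration is good to about 2 mm. A picture is of the moment at which its call begins. There is no depth.
- r.close_job(): hands the job in; it is judged then, once.
Trained networks look in a picture, given as the dict that the camera call returned (one of the last four; its "shot" number tells which), for a name from the list of things; names that differ only in an ending like _2 or _b are one class to them, and where a whole thing is asked for, a point or a joint stands for the part that bears it (a point fixed in the world has none). Each returns a list of dicts, best first, with "p" (0 to 1); they miss things now and then, are a little off and sometimes report something else, mostly with a low value. They report only what shows in the picture. A call takes as long as a camera call.
- r.search_frame(label, picture): "xyz" ([x, y, z] in m, in world coordinates, good to about 4 mm: the middle of the surface that is visible of it).
- r.silhouettes(label, picture): "region" (400x640 bool, what is visible of it).
- r.spot_point(label, picture): "xyz" ([x, y, z] in m, in world coordinates, good to about 4 mm: a listed point, or the origin of a listed thing).
The state is a dict: "clock": time; "joint_positions": joint angles; "joint_velocities": joint speeds; "tau": joint torques, N m; "position": TCP position; "tool_rot": TCP orientation; "ft_force": force on the tool from outside, world axes, zero at the start; "torque": the same for the moment, N m; "finger_gap": finger opening in m; "grip_force": force on a finger pad.
Only numpy, scipy, OpenCV 4.12 (cv2) and the standard library are available. Lean on these libraries where they do the work, as an engineer would, in place of code of your own. Each camera call takes 0.05 s, during which the arm holds its last target. There are 200 camera calls.

## Working session

There is one attempt and no reset: what is moved stays moved. The work goes in short steps, Python scripts to look and compute and a shell command to move; the robot and the scene stay as the last step left them, time stands still between calls to the robot, and variables do not carry over. Pictures are saved under pics/ and viewed, at most 10 in all, crops included, and the job is handed in when it is done.

```bash
ls; mkdir -p pics; cat > h.py <<'E'
import numpy as np, cv2
from cell import r
from scipy.spatial.transform import Rotation as R
np.set_printoptions(precision=4,suppress=True)
def st():
    s=r.sense(); M=R.from_quat(s['tool_rot']).as_matrix()
    print('t',s['clock'],'p',np.array(s['position']),'F',np.array(s['ft_force']),'gap',s['finger_gap'],'gf',s['grip_force']); return s,M
E
python3 - <<'E'
from h import *
s,M=st(); print(M)
for c in ['scene','top']:
    p=r.capture(c); cv2.imwrite(f'pics/{c}0.png',p['frame'][:,:,::-1])
    for l in ['bail_grip','rack_pivot','rack_blue_end','rack_red_end','stand','tray_in','tray','pipette','beaker','amber_bottle','tip_box','pen_block']:
        o=r.spot_point(l,p)
        print(c,l,[(np.array(q['xyz']),round(q['p'],2)) for q in o[:2]])
E
```

```text
pics
t 0.0 p [0.2279 0.5277 0.4038] F [-0.3914 -0.2958  0.5413] gap 0.08561391377007865 gf 0.0
[[-0.918   0.3966 -0.001 ]
 [ 0.3966  0.918  -0.0015]
 [ 0.0003 -0.0018 -1.    ]]
scene bail_grip [(array([ 0.47  , -0.2843,  0.1892]), 0.8), (array([ 0.7223, -0.045 ,  0.002 ]), 0.34)]
scene rack_pivot [(array([ 0.4702, -0.2892,  0.087 ]), 0.55)]
scene rack_blue_end [(array([ 0.4884, -0.1736,  0.1317]), 0.97)]
scene rack_red_end [(array([ 0.4412, -0.4134,  0.0743]), 0.59)]
scene stand [(array([ 0.474 , -0.2728, -0.0033]), 0.71)]
scene tray_in [(array([0.4682, 0.2408, 0.0036]), 0.67), (array([ 0.7301, -0.3207, -0.0002]), 0.66)]
scene tray [(array([0.4693, 0.2394, 0.0022]), 0.74), (array([ 0.7247, -0.0404,  0.002 ]), 0.45)]
scene pipette [(array([0.432 , 0.025 , 0.0008]), 0.75)]
scene beaker [(array([ 0.7453, -0.2091,  0.0001]), 0.64), (array([ 0.4668, -0.2861,  0.1892]), 0.6)]
scene amber_bottle [(array([ 0.7225, -0.0459,  0.0041]), 0.92)]
scene tip_box [(array([0.7594, 0.0983, 0.0044]), 0.63)]
scene pen_block [(array([ 0.7298, -0.322 ,  0.0011]), 0.58)]
top bail_grip [(array([ 0.4666, -0.2813,  0.1898]), 0.78)]
top rack_pivot [(array([ 0.4633, -0.2957,  0.0846]), 0.65)]
top rack_blue_end [(array([ 0.486 , -0.1717,  0.1313]), 0.82)]
top rack_red_end [(array([ 0.4625, -0.2943,  0.0862]), 0.65), (array([ 0.4388, -0.4156,  0.074 ]), 0.59)]
top stand [(array([0.7565, 0.1005, 0.0026]), 0.63)]
top tray_in [(array([0.468 , 0.2418, 0.0066]), 0.85), (array([ 0.467 , -0.2805,  0.0319]), 0.36)]
top tray [(array([ 0.4726,  0.2389, -0.0035]), 0.77)]
top pipette [(array([ 0.429 ,  0.0229, -0.0029]), 0.81), (array([0.7598, 0.099 , 0.0043]), 0.65)]
top beaker [(array([ 0.7409, -0.2077,  0.0008]), 0.86), (array([ 0.485 , -0.1716,  0.1251]), 0.73)]
top amber_bottle [(array([ 0.7215, -0.0415,  0.0002]), 0.9)]
top tip_box [(array([0.7585, 0.0953, 0.0007]), 0.65)]
top pen_block [(array([ 0.7227, -0.3231, -0.0011]), 0.55)]
```

```bash
cat >> h.py <<'E'
def ray(p,uv,z):
    uv=np.asarray(uv,float).reshape(-1,2); K=np.array([[p['fx'],0,p['cx']],[0,p['fy'],p['cy']],[0,0,1]])
    n=(uv-[p['cx'],p['cy']])/[p['fx'],p['fy']]; u=n.copy()
    for _ in range(20): u=n/(1+p['k1']*(u**2).sum(1,keepdims=True))
    Rm=np.array(p['R']);t=np.array(p['t']); C=-Rm.T@t; d=np.c_[u,np.ones(len(u))]@Rm
    return C+d*((z-C[2])/d[:,2])[:,None]
E
python3 - <<'E'
from h import *
p=r.capture('top')
for l,z in [('tray',.018),('bail_grip',.19)]:
    o=r.silhouettes(l,p)
    for q in o[:2]:
        m=q['region'].astype(np.uint8); c=max(cv2.findContours(m,0,2)[0],key=cv2.contourArea)[:,0]
        X=ray(p,c,z); rc=cv2.minAreaRect((X[:,:2]*1000).astype(np.float32)); print(l,q['p'],rc, cv2.boundingRect(m))
print(r.sense()['clock'])
E
```

```text
tray 0.82 ((470.2271423339844, 238.40542602539062), (128.8781280517578, 298.72100830078125), 6.183143615722656) (176, 221, 99, 49)
tray 0.62 ((478.5387268066406, -272.151123046875), (272.2131652832031, 154.93142700195312), 77.5509033203125) (345, 216, 97, 65)
bail_grip 0.67 ((466.7300109863281, -282.5553894042969), (19.98296356201172, 118.7927017211914), 78.54460144042969) (400, 227, 15, 44)
1.45
```

View pics/top0.png

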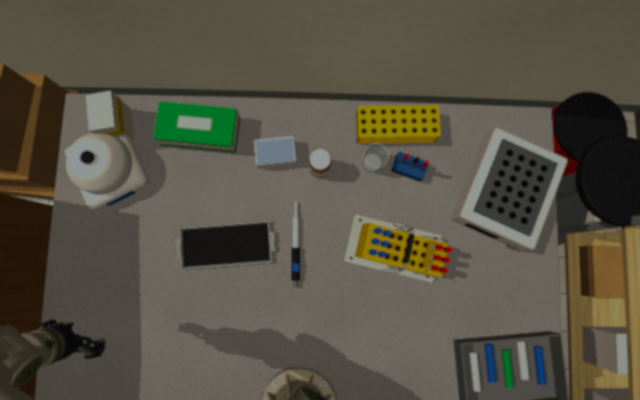

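View pics/scene0.png

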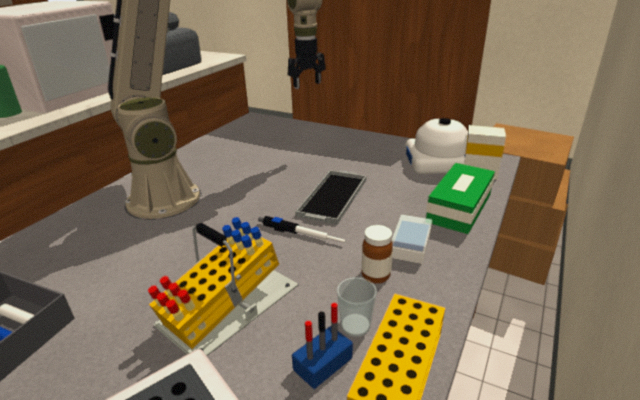

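The top view shows the tray at about (226,245), the stand with the rack at about (400,248) with its blue end left, and the pipette between them at (296,245). The scene view matches: the bail is upright over the rack, and the bottles and pen block are at the back.

```bash
python3 -m jog '[[-20,-16,0,0,0,0],[-37,-30,0,0,0,0],[-37,-30,0,0,0,0],[-37,-30,0,0,0,0],[-37,-30,0,0,0,0],[-37,-30,0,0,0,0],[-37,-30,0,0,0,0],[-37,-30,0,0,0,0],[-37,-30,0,0,0,0],[-37,-30,0,0,0,0],[-30,-36,0,0,0,0],[-21,-42,0,0,0,0]]'
python3 -m jog '[[-21,-42,0,0,0,0],[-21,-42,0,0,0,0],[-21,-42,0,0,0,0],[-21,-42,0,0,0,0],[-21,-42,0,0,0,0],[-18,-36,0,0,0,0],[0,0,0,0,0,-0.104],[0,0,0,0,0,-0.104],[0,0,0,0.08,0,0],[0,0,0,0,0,0]]'
cat >> h.py <<'E'
def to(target,M,p): return M.T@(np.asarray(target)-p)*1000
E
python3 - <<'E'
from h import *
s,M=st(); print(M, np.degrees(np.arctan2(M[1,1],M[0,1])))
p=r.capture('wrist'); cv2.imwrite('pics/w0.png',p['frame'][:,:,::-1])
o=r.spot_point('bail_grip',p); print([(np.array(q['xyz']),q['p']) for q in o[:2]])
q=r.capture('top'); o=r.spot_point('bail_grip',q); print([(np.array(q['xyz']),q['p']) for q in o[:2]])
print(to([.4707,-.2715,.344],M,s['position']))
E
```

```text
clock: 2.65
position: [0.4557, 0.0315, 0.4048]
tool_rot: [0.203, 0.979, 0.0, 0.001]
ft_force: [0.3, -0.4, -0.3]
finger_gap: 0.0852
grip_force: 0.0
clock: 3.65
position: [0.4699, -0.241, 0.4047]
tool_rot: [0.1, 0.994, -0.04, -0.004]
ft_force: [0.2, -0.0, -0.1]
finger_gap: 0.0852
grip_force: 0.0
t 3.65 p [ 0.4699 -0.241   0.4047] F [ 0.1908 -0.014  -0.1406] gap 0.0852172089547005 gf 0.0
[[-0.9801  0.1978 -0.0155]
 [ 0.1984  0.9769 -0.0791]
 [-0.0005 -0.0806 -0.9967]] 78.55125161739197
[(array([ 0.4673, -0.2838,  0.1906]), 0.76)]
[]
[ -6.7861 -24.7359  62.9464]
```

View pics/w0.png

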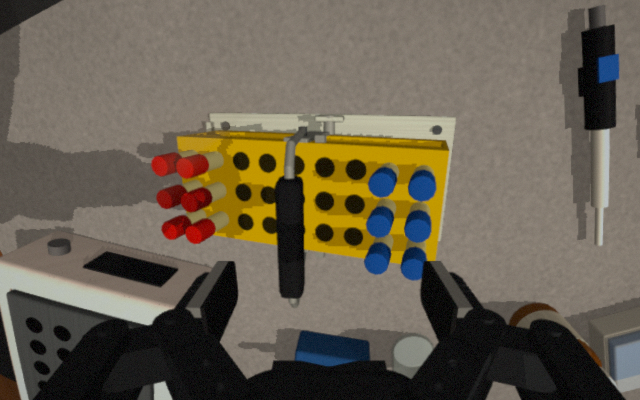

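The wrist view shows the black bar at about (290,240), parallel to the pads and left of the finger middle at about (330,300). That agrees with the 25 mm shift I computed.

```bash
python3 -m jog '[[-7,-25,0,0,0,0],[0,0,20,0,0,0],[0,0,22,0,0,0],[0,0,20,0,0,0],[0,0,0,0,0,0],[0,0,0,0,0,0]]'
python3 - <<'E'
from h import *
s,M=st()
p=r.capture('wrist'); cv2.imwrite('pics/w1.png',p['frame'][:,:,::-1])
for l in ['bail_grip','rack_pivot','rack_red_end','rack_blue_end']:
  o=r.spot_point(l,p); print([(l,np.array(q['xyz']),q['p'],to(q['xyz'],M,s['position'])) for q in o[:1]])
E
```

```text
clock: 4.45
position: [0.4708, -0.2717, 0.345]
tool_rot: [0.1, 0.994, -0.039, -0.004]
ft_force: [0.3, 0.5, 0.2]
finger_gap: 0.0852
grip_force: 0.0
t 4.45 p [ 0.4708 -0.2717  0.345 ] F [0.2902 0.4803 0.1838] gap 0.08517214609032106 gf 0.0
[('bail_grip', array([ 0.4684, -0.2843,  0.1882]), 0.9, array([ -0.2036,  -0.3588, 157.3495]))]
[('rack_pivot', array([ 0.464 , -0.2915,  0.087 ]), 0.72, array([  2.6168,  -0.2638, 258.8614]))]
[('rack_red_end', array([ 0.438 , -0.4138,  0.0737]), 0.88, array([   3.8098, -123.8485,  282.0044]))]
[('rack_blue_end', array([ 0.4924, -0.1742,  0.13  ]), 0.66, array([ -1.9027, 116.5626, 206.4591]))]
```

View pics/w1.png

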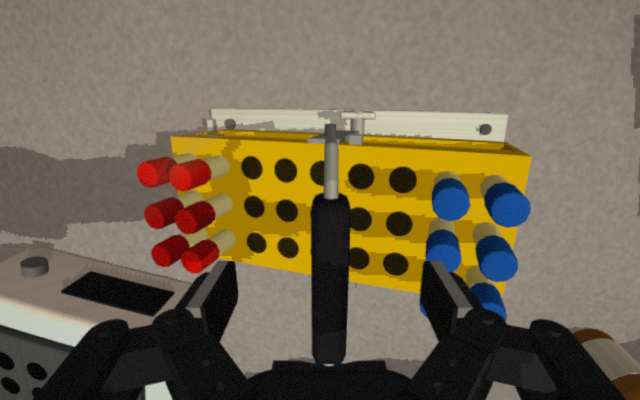

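The bar, at about (331,280), is now centred between the pads, and the fingers clear the blue caps. Closing.

```bash
python3 -m jog '[[0,0,0,0,0,0],[0,0,0,0,0,0],[0,0,0,0,0,0],[0,0,0,0,0,0],[0,0,0,0,0,0],[0,0,0,0,0,0],[0,0,0,0,0,0]]' 1
```

```text
clock: 5.4
position: [0.4708, -0.2718, 0.345]
tool_rot: [0.1, 0.994, -0.04, -0.004]
ft_force: [-0.3, -0.0, 2.0]
finger_gap: 0.0149
grip_force: 59.1
```

```bash
cat >> h.py <<'E'
def theta(c='scene'):
    p=r.capture(c); t=r.sense()['clock']-.05; g={}
    for l in ['rack_blue_end','rack_red_end']:
        o=r.spot_point(l,p); g[l]=np.array(o[0]['xyz']) if o else np.full(3,np.nan)
    d=g['rack_blue_end']-g['rack_red_end']
    print(c,'t%.2f'%t,'theta %.3f'%np.arctan2(d[2],np.hypot(*d[:2])),'len %.3f'%np.linalg.norm(d),'yaw %.1f'%np.degrees(np.arctan2(d[1],d[0])),'mid',(g['rack_blue_end']+g['rack_red_end'])/2)
E
python3 -m jog '[[0,0,-0.3,0,0,0],[0,0,-0.3,0,0,0],[0,0,-0.3,0,0,0],[0,0,-0.3,0,0,0],[0,0,-0.3,0,0,0],[0,0,-0.3,0,0,0],[0,0,-0.2,0,0,0],[0,0,-0.2,0,0,0],[0,0,-0.2,0,0,0],[0,0,0,0,0,0]]'
python3 - <<'E'
from h import *
st(); theta('scene'); theta('wrist'); theta('scene'); theta('wrist'); st()
E
```

```text
clock: 6.4
position: [0.4709, -0.2716, 0.3473]
tool_rot: [0.1, 0.994, -0.04, -0.004]
ft_force: [-0.5, 0.3, -5.3]
finger_gap: 0.0148
grip_force: 58.4
t 6.4 p [ 0.4709 -0.2716  0.3473] F [-0.5206  0.3305 -5.2655] gap 0.014794278602243116 gf 58.43461275100708
scene t6.40 theta 0.044 len 0.248 yaw 78.8 mid [ 0.4652 -0.2901  0.1053]
wrist t6.55 theta 0.032 len 0.248 yaw 78.2 mid [ 0.466  -0.2908  0.1048]
scene t6.70 theta -0.203 len 0.475 yaw 52.4 mid [ 0.5837 -0.2283  0.052 ]
wrist t6.85 theta 0.048 len 0.252 yaw 77.7 mid [ 0.4655 -0.2929  0.1025]
t 7.0 p [ 0.4709 -0.2716  0.3473] F [ 0.558   0.3147 -5.4914] gap 0.015057651180771205 gf 58.4772652387619
```

```bash
python3 -m jog '[[0,0,-0.1,0,0,0],[0,0,-0.1,0,0,0],[0,0,-0.1,0,0,0],[0,0,-0.1,0,0,0],[0,0,-0.1,0,0,0],[0,0,-0.1,0,0,0],[0,0,-0.2,0,0,0],[0,0,-0.5,0,0,0],[0,-0.1,-1,0,0,0],[0,-0.2,-2,0,0,0],[0,-0.3,-4,0,0,0],[0,-0.5,-6,0,0,0]]'
python3 -m jog '[[0,-0.7,-8,0,0,0],[0,-0.7,-9,0,0,0],[0,-0.7,-9,0,0,0],[0,-0.6,-7,0,0,0],[0,-0.4,-5,0,0,0],[0,-0.2,-3,0,0,0],[0,-0.1,-1,0,0,0]]'
python3 - <<'E'
from h import *
st(); theta('wrist'); theta('scene'); theta('wrist'); theta('wrist'); theta('wrist');st()
E
```

```text
clock: 8.2
position: [0.4708, -0.2715, 0.3618]
tool_rot: [0.1, 0.994, -0.04, -0.004]
ft_force: [-0.7, -0.1, -5.0]
finger_gap: 0.015
grip_force: 58.5
clock: 8.9
position: [0.4709, -0.2716, 0.404]
tool_rot: [0.1, 0.994, -0.04, -0.004]
ft_force: [-0.7, -0.8, -5.1]
finger_gap: 0.0152
grip_force: 58.6
t 8.9 p [ 0.4709 -0.2716  0.404 ] F [-0.6512 -0.824  -5.0644] gap 0.015156528872027671 gf 58.558557629585266
wrist t8.90 theta 0.009 len 0.248 yaw 77.7 mid [ 0.4667 -0.2914  0.1608]
scene t9.05 theta 0.013 len 0.247 yaw 78.5 mid [ 0.4633 -0.2874  0.1628]
wrist t9.20 theta 0.042 len 0.250 yaw 77.9 mid [ 0.4657 -0.2909  0.1594]
wrist t9.35 theta 0.022 len 0.255 yaw 78.3 mid [ 0.4663 -0.2919  0.1586]
wrist t9.50 theta 0.024 len 0.252 yaw 77.7 mid [ 0.4641 -0.2924  0.1596]
t 9.65 p [ 0.4709 -0.2716  0.4037] F [-0.1326  1.0397 -5.1094] gap 0.015016531667778369 gf 58.559083342552185
```

```bash
python3 -m jog '[[0.9,4.6,-0.35,-0.0007,0,-0.0028],[1.8,9.1,-0.7,-0.0015,0,-0.0056],[2.6,13.7,-1,-0.0022,0,-0.0084],[3.4,18.3,-1.3,-0.0029,0,-0.0112],[3.8,22.9,-1.6,-0.0036,0,-0.014],[3.5,23,-1.5,-0.0036,0,-0.014],[3.1,23,-1.4,-0.0036,0,-0.014],[2.8,23.1,-1.35,-0.0036,0,-0.014],[2.5,23.1,-1.3,-0.0036,0,-0.014],[2.2,23.2,-1.2,-0.0036,0,-0.014],[1.9,23.2,-1.1,-0.0036,0,-0.014],[1.55,23.2,-1,-0.0036,0,-0.014]]'
python3 -m jog '[[1.2,23.2,-0.95,-0.0036,0,-0.014],[0.9,23.2,-0.85,-0.0036,0,-0.014],[0.55,23.2,-0.8,-0.0036,0,-0.014],[0.25,23.2,-0.7,-0.0036,0,-0.014],[-0.1,23.2,-0.6,-0.0036,0,-0.014],[-0.4,23.2,-0.55,-0.0036,0,-0.014],[-0.7,23.2,-0.45,-0.0036,0,-0.014],[-1.05,23.2,-0.35,-0.0036,0,-0.014],[-1.35,23.2,-0.3,-0.0036,0,-0.014],[-1.7,23.1,-0.2,-0.0036,0,-0.014],[-1.6,18.5,-0.1,-0.0029,0,-0.0112],[-1.3,13.9,0,-0.0022,0,-0.0084]]'
python3 -m jog '[[-0.9,9.3,0,-0.0015,0,-0.0056],[-0.5,4.6,0,-0.0007,0,-0.0028],[0,0,0,0,0,0]]'
python3 - <<'E'
from h import *
s,M=st(); print(M,np.degrees(np.arctan2(M[1,1],M[0,1])),to([.4696,.2397,.36],M,s['position']))
for k in range(8): theta('wrist' if k%2 else 'scene')
E
```

```text
clock: 10.85
position: [0.4717, -0.0363, 0.4033]
tool_rot: [0.029, 0.999, -0.021, -0.005]
ft_force: [-0.5, 0.6, -4.9]
finger_gap: 0.0152
grip_force: 58.7
clock: 12.05
position: [0.4731, 0.2282, 0.4028]
tool_rot: [-0.051, 0.999, -0.0, -0.006]
ft_force: [0.2, 0.6, -5.5]
finger_gap: 0.0151
grip_force: 58.7
clock: 12.35
position: [0.4742, 0.2404, 0.4025]
tool_rot: [-0.054, 0.999, 0.001, -0.006]
ft_force: [-0.6, 0.6, -6.5]
finger_gap: 0.0148
grip_force: 58.7
t 12.35 p [0.4742 0.2404 0.4025] F [-0.6487  0.5934 -6.4901] gap 0.014819896152977807 gf 58.65305721759796
[[-0.994  -0.1083 -0.0123]
 [-0.1083  0.9941  0.0004]
 [ 0.0121  0.0017 -0.9999]] 96.21892504997447 [ 4.1062 -0.2636 42.5899]
scene t12.35 theta 0.006 len 0.252 yaw 96.3 mid [0.4673 0.2413 0.1603]
wrist t12.50 theta -0.007 len 0.249 yaw 96.1 mid [0.4706 0.2381 0.1582]
scene t12.65 theta nan len nan yaw nan mid [nan nan nan]
wrist t12.80 theta -0.008 len 0.248 yaw 95.2 mid [0.4711 0.24   0.1584]
scene t12.95 theta 0.211 len 0.759 yaw 111.8 mid [0.5902 0.0227 0.0778]
wrist t13.10 theta 0.005 len 0.252 yaw 95.7 mid [0.4703 0.2397 0.1573]
scene t13.25 theta 0.011 len 0.252 yaw 97.2 mid [0.4699 0.2419 0.1604]
wrist t13.40 theta nan len nan yaw nan mid [nan nan nan]
```

```bash
python3 -m jog '[[0.6,0,1,0,-0.002,0],[0.8,0,3,0,-0.002,0],[0.9,-0.1,5,0,-0.002,0],[0.9,-0.1,6,0,-0.002,0],[0.8,0,7,0,-0.002,0],[0.6,0,7,0,-0.002,0],[0,0,6,0,0,0],[0,0,4,0,0,0],[0,0,2,0,0,0],[0,0,1,0,0,0],[0,0,0,0,0,0]]'
python3 - <<'E'
from h import *
s,M=st(); print(M)
for k in range(3): theta('wrist')
p=r.capture('scene'); cv2.imwrite('pics/s2.png',p['frame'][:,:,::-1])
p=r.capture('top'); cv2.imwrite('pics/t2.png',cv2.resize(p['frame'][150:330,100:350,::-1],None,fx=3,fy=3))
for k in range(3): theta('wrist')
st()
E
```

```text
clock: 14.65
position: [0.4697, 0.2394, 0.3607]
tool_rot: [-0.054, 0.999, 0.001, -0.0]
ft_force: [0.0, -0.2, -5.2]
finger_gap: 0.0151
grip_force: 58.6
t 14.65 p [0.4697 0.2394 0.3607] F [ 0.0464 -0.1789 -5.1779] gap 0.015064776838018398 gf 58.633811473846436
[[-0.9942 -0.1077 -0.0001]
 [-0.1077  0.9942  0.002 ]
 [-0.0001  0.002  -1.    ]]
wrist t14.65 theta 0.005 len 0.251 yaw 95.9 mid [0.47   0.2404 0.1171]
wrist t14.80 theta -0.005 len 0.249 yaw 94.8 mid [0.4682 0.2388 0.1176]
wrist t14.95 theta -0.001 len 0.248 yaw 95.3 mid [0.4688 0.2411 0.1167]
wrist t15.20 theta -0.006 len 0.252 yaw 95.8 mid [0.468  0.2417 0.1158]
wrist t15.35 theta -0.001 len 0.250 yaw 95.8 mid [0.4681 0.24   0.1183]
wrist t15.50 theta -0.009 len 0.250 yaw 96.2 mid [0.4705 0.2404 0.1161]
t 15.65 p [0.4697 0.2394 0.3606] F [-0.7969 -0.0562 -6.1154] gap 0.014890977705758283 gf 58.633525371551514
```

View pics/s2.png

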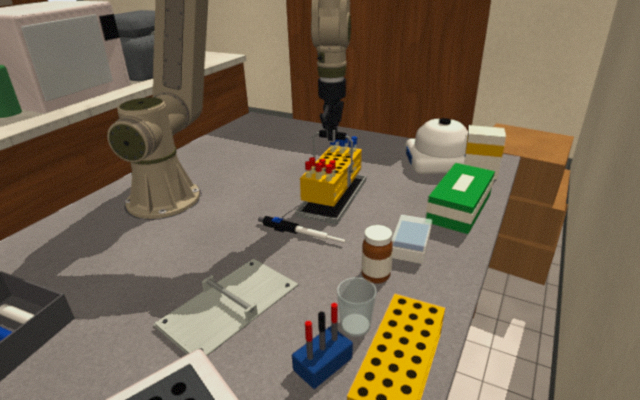

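View pics/t2.png

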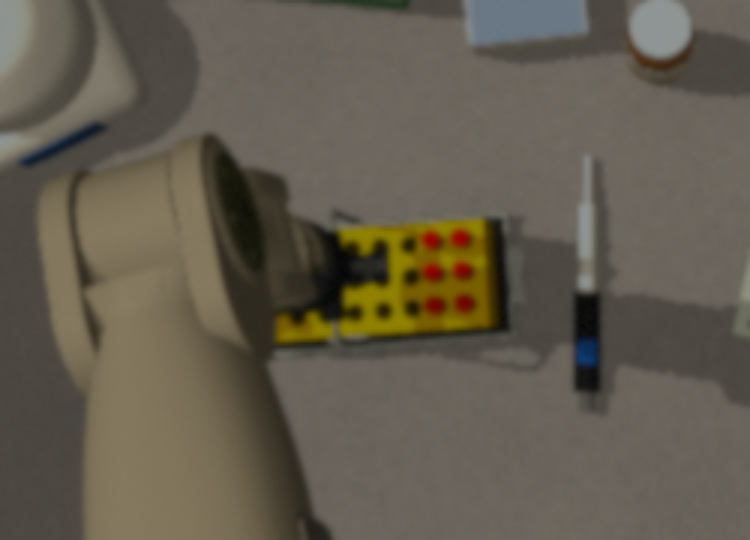

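The scene and top views show the rack hanging level over the tray at about (332,180) and (400,280). It is parallel to the rim, and the pipette and stand have not moved. I'll keep holding it still, then lower.

```bash
python3 -m jog '[[0,0,0,0,0,0],[0,0,0,0,0,0],[0,0,0,0,0,0],[0,0,0,0,0,0],[0,0,0,0,0,0],[0,0,0,0,0,0],[0,0,0,0,0,0],[0,0,0,0,0,0],[0,0,0,0,0,0],[0,0,0,0,0,0],[0,0,0,0,0,0],[0,0,0,0,0,0]]'
python3 -m jog '[[0,0,0,0,0,0],[0,0,0,0,0,0],[0,0,0,0,0,0],[0,0,0,0,0,0],[0,0,0,0,0,0],[0,0,0,0,0,0],[0,0,0,0,0,0],[0,0,0,0,0,0],[0,0,0,0,0,0],[0,0,0,0,0,0],[0,0,0,0,0,0],[0,0,0,0,0,0]]'
python3 -m jog '[[0,0,0,0,0,0],[0,0,0,0,0,0],[0,0,0,0,0,0],[0,0,0,0,0,0],[0,0,0,0,0,0],[0,0,0,0,0,0],[0,0,0,0,0,0],[0,0,0,0,0,0]]'
python3 - <<'E'
from h import *
theta('wrist');theta('wrist')
E
python3 -m jog '[[0,0,1,0,0,0],[0,0,2,0,0,0],[0,0,4,0,0,0],[0,0,5,0,0,0],[0,0,5,0,0,0],[0,0,5,0,0,0],[0,0,5,0,0,0],[0,0,4,0,0,0],[0,0,3,0,0,0],[0,0,2,0,0,0],[0,0,1,0,0,0],[0,0,0,0,0,0]]'
```

```text
clock: 16.85
position: [0.4697, 0.2394, 0.3606]
tool_rot: [-0.054, 0.999, 0.001, -0.0]
ft_force: [0.5, -0.1, -4.5]
finger_gap: 0.0151
grip_force: 58.6
clock: 18.05
position: [0.4697, 0.2394, 0.3606]
tool_rot: [-0.054, 0.999, 0.001, -0.0]
ft_force: [-0.2, 1.0, -6.1]
finger_gap: 0.0153
grip_force: 58.6
clock: 18.85
position: [0.4696, 0.2394, 0.3606]
tool_rot: [-0.054, 0.999, 0.001, -0.0]
ft_force: [0.3, -0.0, -4.8]
finger_gap: 0.0152
grip_force: 58.6
wrist t18.85 theta 0.012 len 0.252 yaw 95.8 mid [0.4703 0.2394 0.1169]
wrist t19.00 theta 0.011 len 0.247 yaw 95.4 mid [0.4688 0.2401 0.1164]
clock: 20.35
position: [0.4696, 0.2395, 0.3236]
tool_rot: [-0.054, 0.999, 0.001, -0.0]
ft_force: [-0.1, -1.2, -4.8]
finger_gap: 0.0148
grip_force: 58.6
```

```bash
python3 -m jog '[[0,0,0.5,0,0,0],[0,0,0.5,0,0,0],[0,0,0.5,0,0,0],[0,0,0.5,0,0,0],[0,0,0.5,0,0,0],[0,0,0.5,0,0,0],[0,0,0.5,0,0,0],[0,0,0.4,0,0,0]]'
python3 -m jog '[[0,0,0.3,0,0,0],[0,0,0.3,0,0,0],[0,0,0.3,0,0,0],[0,0,0.3,0,0,0]]'
```

```text
clock: 21.15
position: [0.4696, 0.2395, 0.3197]
tool_rot: [-0.054, 0.999, 0.001, -0.0]
ft_force: [0.3, 0.3, -4.4]
finger_gap: 0.0152
grip_force: 58.6
clock: 21.55
position: [0.4696, 0.2395, 0.3185]
tool_rot: [-0.054, 0.999, 0.001, -0.0]
ft_force: [-0.4, -0.3, -4.7]
finger_gap: 0.0149
grip_force: 58.6
```

```bash
python3 -m jog '[[0,0,0.3,0,0,0],[0,0,0.3,0,0,0],[0,0,0.3,0,0,0],[0,0,0.3,0,0,0]]'
python3 - <<'E'
from h import *
theta('wrist'); p=r.capture('wrist');cv2.imwrite('pics/w3.png',p['frame'][:,:,::-1]);st()
E
```

```text
clock: 21.95
position: [0.4696, 0.2395, 0.3179]
tool_rot: [-0.054, 0.999, 0.001, 0.0]
ft_force: [-2.5, -0.0, 0.6]
finger_gap: 0.0147
grip_force: 59.6
wrist t21.95 theta 0.008 len 0.248 yaw 95.2 mid [0.4689 0.2383 0.0756]
t 22.15 p [0.4696 0.2395 0.3179] F [-3.5163 -1.0288  1.7182] gap 0.015085371612557793 gf 59.74098086357117
```

View pics/w3.png

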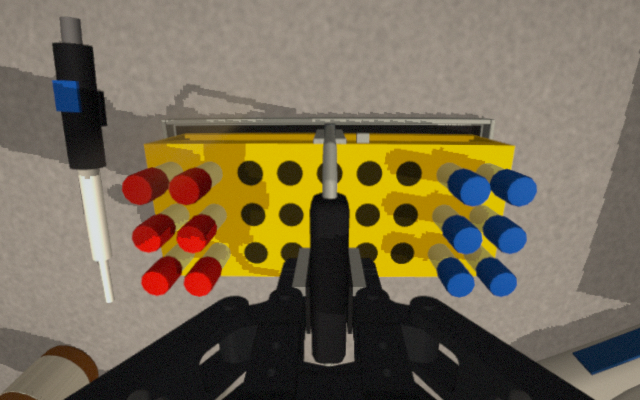

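The wrist view shows the rack flat inside the tray rim, with the rim visible along the back at about (330,125). The fingers are holding only the bar. I'll open partly, nudge the bail towards the blue stop, then open fully and go up.

```bash
python3 -m jog '[[0,0,0,0,0,0],[0,0,0,0,0,0],[0,0,0,0,0,0],[0,4,0,0,0,0],[0,5,0,0,0,0],[0,5,0,0,0,0],[0,5,0,0,0,0],[0,5,0,0,0,0],[0,0,0,0,0,0],[0,0,0,0,0,0]]' 0.6
python3 -m jog '[[0,0,0,0,0,0],[0,0,0,0,0,0],[0,0,0,0,0,0],[0,0,0,0,0,0],[0,0,0,0,0,0],[0,0,0,0,0,0]]' 0
python3 - <<'E'
from h import *
st(); theta('wrist'); p=r.capture('wrist');cv2.imwrite('pics/w4.png',p['frame'][:,:,::-1])
E
```

```text
clock: 23.15
position: [0.467, 0.2636, 0.3173]
tool_rot: [-0.054, 0.999, 0.001, -0.0]
ft_force: [0.4, -0.2, 0.3]
finger_gap: 0.0342
grip_force: 0.1
clock: 23.75
position: [0.4671, 0.2633, 0.3174]
tool_rot: [-0.054, 0.999, 0.001, -0.0]
ft_force: [0.1, -0.4, 0.1]
finger_gap: 0.0854
grip_force: 0.0
t 23.75 p [0.4671 0.2633 0.3174] F [ 0.1091 -0.4319  0.1345] gap 0.08540566196844311 gf 0.0
wrist t23.75 theta 0.001 len 0.249 yaw 95.5 mid [0.4695 0.2415 0.0749]
```

View pics/w4.png

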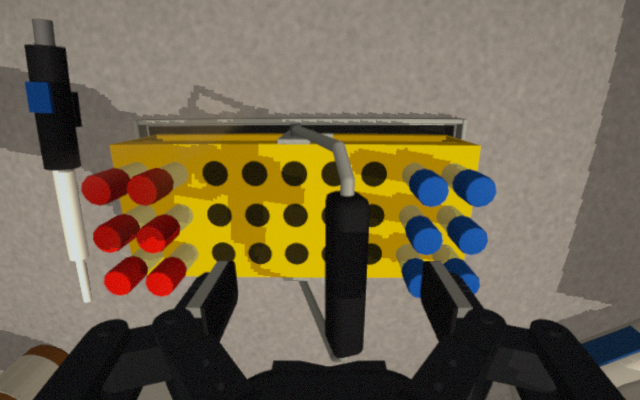

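The bar at about (345,270) now leans on the blue stop, clear of both fingers, and the rack is flat. Retreating upward.

```bash
python3 -m jog '[[0,0,-5,0,0,0],[0,0,-10,0,0,0],[0,0,-20,0,0,0],[0,0,-25,0,0,0],[0,0,-25,0,0,0],[0,0,-20,0,0,0],[0,0,-10,0,0,0],[0,15,0,0,0,0],[0,30,0,0,0,0],[0,30,0,0,0,0],[0,15,0,0,0,0],[0,0,0,0,0,0]]'
python3 - <<'E'
from h import *
st(); theta('scene'); theta('wrist')
p=r.capture('wrist');cv2.imwrite('pics/w5.png',p['frame'][:,:,::-1])
E
```

```text
clock: 25.15
position: [0.4567, 0.3546, 0.4313]
tool_rot: [-0.055, 0.998, 0.001, -0.001]
ft_force: [0.0, -0.2, 0.5]
finger_gap: 0.0852
grip_force: 0.0
t 25.15 p [0.4567 0.3546 0.4313] F [ 0.036  -0.2443  0.539 ] gap 0.08515412519738448 gf 0.0
scene t25.15 theta -0.003 len 0.253 yaw 96.7 mid [0.4678 0.243  0.0772]
wrist t25.30 theta -0.006 len 0.246 yaw 95.6 mid [0.468  0.24   0.0757]
```

View pics/w5.png

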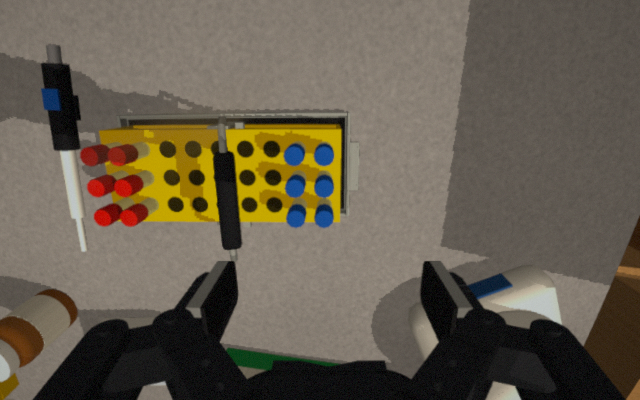

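The rack sits level in the tray at about (225,175), inside the rim, and the gripper is clear of everything.

```bash
python3 -c "
from cell import r
print(r.close_job())"
```

```text
the job is handed in; nothing more can be done
None
```

The rack was lifted by its bail, held level and still over the tray for over three seconds, lowered flat inside the rim and released with the arm clear; the job was handed in at about 25 s of the 48 s, and no verdict came back.

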